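# Vent the probe-station chamber from its valve control box

## Robot

A 7-joint arm with a two-finger parallel gripper is mounted at the origin on the work surface. World frame = base frame: x ahead of the robot, y to its left, z up, the work surface at z = 0. Lengths are in m, angles in rad, forces in N, time in s.
With the tool pointing down it reaches from about 0.425 to 0.95 m from the base axis. Payload 4.7 kg.
Tool frame: the origin (TCP) lies on the centre line of the jaws, within the pads' length; the fingertips stand robot.nose_length ahead of it and the grasp point (between the pads) lies 8 mm behind it (robot.nose_length is the distance from the TCP to the fingertips, in m); z points along the fingers, y is the line along which they close (so a half turn about z gives the same grasp; the last joint's range is limited). The gripper opens to 85 mm and grips with 20 to 120 N. Pads are 22 mm wide; open, the fingers measure 114 mm over their backs; the gripper's body (76 mm by 85 mm) begins 54 mm behind the grasp point. The pads swing forward as they close: fully open they stand 13 mm farther back than shut.
Start: joints at [-1.271, 0.469, -0.049, 1.532, 0.024, 1.141, -0.082], TCP at [0.218, 0.639, 0.242] pointing down, gripper open.
Joint ranges: [-2.59, 2.59], [-0.33, 1.99], [-1.39, 1.29], [0.1, 2.45], [-1.04, 4.18], [0.21, 1.99], [-2.66, 2.66]. Speed limits (rad/s): [2.57, 2.57, 3.14, 3.14, 3.14, 3.14, 3.14].

## Interface

Orientations are given as [roll, pitch, yaw] about the fixed x, y, z axes, in that order (R = Rz(yaw) Ry(pitch) Rx(roll)).
In Python, from plant import robot gives the robot as it stands. Calls block until the motion is done:
- robot.goto(position, orientation): joint-space move of the TCP to a pose.
- robot.move_straight(position, vel=0.15, attitude=None, contact_N=None): straight line of the TCP; attitude=None keeps the orientation; vel is the mean speed in m/s. With contact_N (N) it stops when the force on the tool has changed by that much, and returns True; else False.
- robot.move_joints(angles): joint-space move.
- robot.grip(opening, strength=None): opening from 0.0 (shut) to 1.0 (fully open); strength is the grip in N (None keeps the last); returns when the fingers have stopped.
- robot.sleep(seconds).
- robot.inverse_kinematics(position, orientation): joint angles nearest the present ones, or None.
- robot.sense(): the state.
- robot.grab_frame(name): name is "scene" or "top" or "wrist"; returns a dict with "image" (420x560x3 uint8, red, green, blue), "range_z" (420x560 float32, m along the optical axis (not along the pixel's ray), 0 where there is no reading), "fx", "fy", "cx", "cy" (pixels), "R" (3x3) and "t" (3): a world point X has camera coordinates R X + t. Camera axes: x right, y down, z forward; pixel columns grow to the right and rows downward; lengths in m; the calibration is good to about 2 mm. A picture is of the moment at which its call begins.
A pose or a line that the arm cannot do raises robot.IKError and nothing moves.
- robot.close_job(): hands the job in; it is judged then, once.
The state is a dict: "t": time; "joint_pos": joint angles; "joint_velocities": joint speeds; "effort": joint torques, N m; "tcp_pos": TCP position; "tcp_rot": TCP orientation; "wrist_force": force on the tool from outside, world axes, zero at the start; "torque": the same for the moment, N m; "opening": opening from 0.0 (shut) to 1.0 (fully open); "gripper_force": force on a finger pad.
Only numpy, scipy, OpenCV 4.12 (cv2) and the standard library are available. Lean on these libraries where they do the work, as an engineer would, in place of code of your own. Each camera call takes 0.05 s, during which the arm holds its last target. There are 200 camera calls.

## Task

Prepare the probe station for opening, at the sloped blue vacuum control box: with the fingertips, lightly tap the raised half of the yellow rocker right over to its stop (gate valve shut), then that of the green rocker (turbo pump off), and last that of the red rocker (vent valve open). Leave the black rocker (backing pump) running, press gently, and do not pick up or shift the box or any of the parts lying around it.

Things in the scene. Friction and masses are not known exactly. Their poses are not given: they have to be found in the camera images.
- console: loose control box, 1.3 to 2 kg, on rubber feet, blue with white sloped panel, 180 mm deep (x), 320 wide (y). Origin under its middle at table height, z up, x to its far, higher edge. The panel rises 8 degrees along x, 42 mm above the table at the near edge, 67 at the far one. Rockers 70 mm apart, left to right: red, yellow, green, black. White dot = far half; far half down = on/open.
- gate_valve_raised (a point): FIRST: crest of the finger ridge on the raised half (near half at the start) of the yellow rocker, gate valve; 17 mm from the hinge, ridge 2 mm high, 26 mm long across. Moves with the cap. Hinge 35 mm left of the box's middle, 35 mm down the slope from the panel's middle. Cap 40 mm up the slope by 26 mm, a shallow V; bezel 51 by 36 mm, 3 mm proud of the panel.
- turbo_pump_raised (a point): SECOND: crest of the finger ridge on the raised half (near half at the start) of the green rocker, turbo pump; 17 mm from the hinge, ridge 2 mm high, 26 mm long across. Moves with the cap. Hinge 35 mm right of the box's middle, 35 mm down the slope from the panel's middle. Cap 40 mm up the slope by 26 mm, a shallow V; bezel 51 by 36 mm, 3 mm proud of the panel.
- vent_valve_raised (a point): THIRD: crest of the finger ridge on the raised half (far half at the start) of the red rocker, vent valve; 17 mm from the hinge, ridge 2 mm high, 26 mm long across. Moves with the cap. Hinge 105 mm left of the box's middle, 35 mm down the slope from the panel's middle. Cap 40 mm up the slope by 26 mm, a shallow V; bezel 51 by 36 mm, 3 mm proud of the panel.
- backing_pump_raised (a point): NOT to be pressed: crest of the finger ridge on the raised half (near half at the start) of the black rocker, backing pump; 17 mm from the hinge, ridge 2 mm high, 26 mm long across. Moves with the cap. Hinge 105 mm right of the box's middle, 35 mm down the slope from the panel's middle. Cap 40 mm up the slope by 26 mm, a shallow V; bezel 51 by 36 mm, 3 mm proud of the panel.
- gate_valve (a joint): angle of this rocker, rad: 0 = open, far half down (start), 0.35 = shut, near half down, at a hard stop. It stays where it is left. Pressing on the ridge of its near half, square to the panel, takes about 2 N; the ridge goes 6 mm into the panel to the stop, where that half lies parallel to the panel, its face 2 mm and its ridge 4 mm proud of the bezel.
- turbo_pump (a joint): angle of this rocker, rad: 0 = on, far half down (start), 0.35 = off, near half down, at a hard stop. It stays where it is left. Pressing on the ridge of its near half, square to the panel, takes about 2 N; the ridge goes 6 mm into the panel to the stop, where that half lies parallel to the panel, its face 2 mm and its ridge 4 mm proud of the bezel.
- vent_valve (a joint): angle of this rocker, rad: 0 = shut, near half down (start), 0.35 = open, far half down, at a hard stop. It stays where it is left. Pressing on the ridge of its far half, square to the panel, takes about 2 N; the ridge goes 6 mm into the panel to the stop, where that half lies parallel to the panel, its face 2 mm and its ridge 4 mm proud of the bezel.
- backing_pump (a joint): angle of the black rocker, rad: 0 = on, far half down (as at the start), 0.35 = off. It must stay at 0.
- nipple: bystander: steel vacuum pipe piece standing upright left of the box, 55 mm across its flanges, 70 mm tall. Origin at the centre of its underside.
- blank: bystander: flat aluminium blanking flange right of the box, 55 mm across, 11 mm high. Origin at the centre of its underside.
- sample_box: bystander: small black sample box with a clear lid beyond the box, 55 by 75 mm, 22 mm high. Origin at the centre of its underside.
- wrench: bystander: steel wrench 150 mm long lying flat before the box, on the robot's side. Origin under its middle, x along it.

How it is judged:
By the outcome, as a careful person would: the job done as asked, in the order asked, and still so for the second after the job is handed in, with the robot touching nothing.
It also fails if it takes over 42 s, if anything falls off the work surface, if the arm or the gripper's body presses on something with over 40 N, if the wrist force passes 120 N, or if a joint passes its speed limit or range.

## Working session

There is one attempt and no reset: what is moved stays moved. The work goes in short steps, each a Python script; the robot and the scene stay as the last script left them, time stands still between calls to the robot, and variables do not carry over. Pictures are saved under pics/ and viewed, at most 10 in all, crops included, and the job is handed in when it is done.

```bash
ls; mkdir -p pics; python3 - <<'E'
from plant import robot
import cv2,numpy as np
s=robot.sense();print(s['t'],robot.nose_length,s['tcp_pos'],s['tcp_rot'],s['opening'])
for n in("top","scene"):
    f=robot.grab_frame(n);cv2.imwrite(f"pics/{n}0.png",f["image"][:,:,::-1]);np.savez(f"{n}0.npz",**f)
    print(n,f['fx'],f['fy'],f['cx'],f['cy'],f['R'],f['t'])
E
```

```text
pics
0.0 0.011 [0.21775306 0.63831696 0.24125657] [-3.13963082e+00  3.44550403e-05  2.81284323e+00] 0.9977760957183164
top 474.8969597540174 474.8969597540174 278.75701214037906 213.7806584885399 [[-0.02274884 -0.9997019  -0.00886532]
 [-0.98215749  0.02400367 -0.18652206]
 [ 0.18667926  0.00446398 -0.98241077]] [0.06431063 0.57711283 0.89458516]
scene 406.0977861537596 406.0977861537596 278.56121085373866 204.12015901311523 [[-0.56381608  0.82586489 -0.00765572]
 [ 0.55035252  0.36878053 -0.74907478]
 [-0.61581129 -0.42655375 -0.66244121]] [ 0.30439032 -0.27569191  1.29037215]
```

View pics/top0.png

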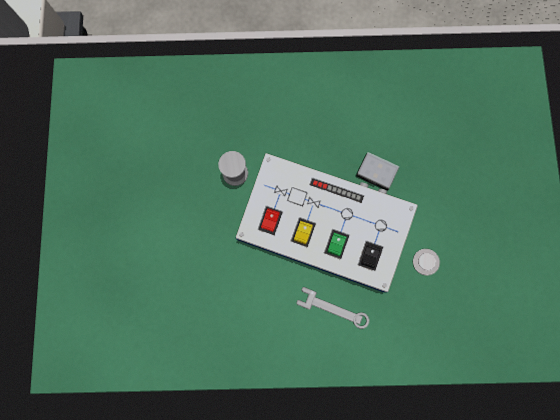

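View pics/scene0.png

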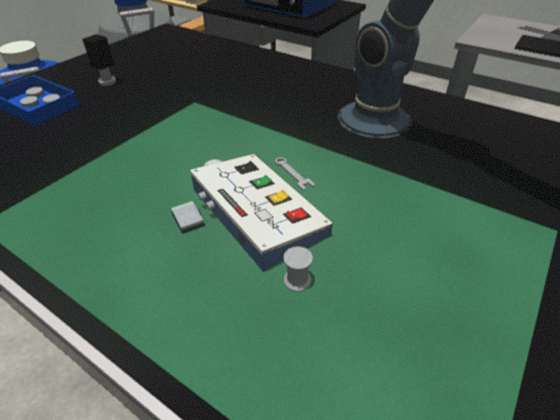

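Top view: the box is turned about 19°, with its panel corners near (267,154), (416,206), (387,290) and (237,240). The rockers are at red (270,220), yellow (303,232), green (337,243) and black (371,255). The scene view agrees, and the arm isn't blocking either camera. Next I'll fit the box pose from the cap centroids and panel corners in both views.

```bash
cat > box.py <<'E'
import numpy as np,cv2
from scipy.optimize import least_squares
A=np.radians(8)
def panel(u,v,h):
    "panel coords (u up slope from middle, v left, h above panel) -> box frame"
    return np.array([u*np.cos(A)-h*np.sin(A), v, .0545+u*np.sin(A)+h*np.cos(A)])
def world(p,q): # p=(x,y,yaw)
    c,s=np.cos(p[2]),np.sin(p[2]); return np.array([c*q[0]-s*q[1]+p[0],s*q[0]+c*q[1]+p[1],q[2]])
def proj(f,X):
    c=f["R"]@X+f["t"]; return np.array([f["fx"]*c[0]/c[2]+f["cx"],f["fy"]*c[1]/c[2]+f["cy"]])
V=dict(red=.105,yellow=.035,green=-.035)
def detect(f,roi):
    im=f["image"]; hsv=cv2.cvtColor(im,cv2.COLOR_RGB2HSV); x0,y0,x1,y1=roi
    m=np.zeros(im.shape[:2],np.uint8); m[y0:y1,x0:x1]=1
    w=((hsv[...,1]<60)&(hsv[...,2]>150)).astype(np.uint8)*m
    w=cv2.morphologyEx(w,cv2.MORPH_OPEN,np.ones((3,3)))
    c=max(cv2.findContours(w,0,2)[0],key=cv2.contourArea); hull=cv2.convexHull(c)
    corners=cv2.approxPolyDP(hull,8,True)[:,0].astype(float)
    inside=cv2.fillConvexPoly(np.zeros_like(m),hull,1)
    out={}
    for n,(a,b) in dict(red=(0,8),yellow=(20,34),green=(45,85)).items():
        H=hsv[...,0]; k=((H>=a)&(H<=b)|((n=="red")&(H>172)))&(hsv[...,1]>130)&(hsv[...,2]>60)
        k=k.astype(np.uint8)*cv2.erode(inside,np.ones((9,9)))
        cc=max(cv2.findContours(k,0,2)[0],key=cv2.contourArea); M=cv2.moments(cv2.convexHull(cc))
        out[n]=np.array([M["m10"]/M["m00"],M["m01"]/M["m00"]])
    return corners,out
def fit(views,p0=(.6,0,-.33)):
    D=[(f,*detect(f,r)) for f,r in views]
    def res(p):
        r=[]
        for f,co,caps in D:
            for n,uv in caps.items(): r+=list(proj(f,world(p,panel(-.035,V[n],.0065)))-uv)
            for u in(-.0909,.0909):
                for v in(-.16,.16):
                    e=proj(f,world(p,panel(u,v,0)))-co; r+=list(.5*e[np.argmin((e**2).sum(1))])
        return np.array(r)
    return least_squares(res,p0,loss="soft_l1"),D,res
E
python3 - <<'E'
from box import *
T=dict(np.load("top0.npz"));S=dict(np.load("scene0.npz"))
vt=(T,(200,130,450,310));vs=(S,(180,145,345,275))
x,y=.0,.0
from box import *
f=T; d=f["R"].T@np.array([(327-f["cx"])/f["fx"],(222-f["cy"])/f["fy"],1]); o=-f["R"].T@f["t"]; X=o+d*(.055-o[2])/d[2]; print("seed",X)
for v in([vt],[vs],[vt,vs]):
    s,D,res=fit(v,(X[0],X[1],-.33)); print(s.x.round(4)); print(res(s.x).round(1))
for d in D: print(d[1].tolist(),{k:v.round(1).tolist() for k,v in d[2].items()})
# depth check of the panel in top view
p=s.x
for u,v in((.07,0.05),(.06,-.1),(0,.1),(-.005,-.07)):
    X=world(p,panel(u,v,0)); a,b=proj(T,X).round().astype(int); print(u,v,(T["R"]@X+T["t"])[2]-np.median(T["range_z"][b-1:b+2,a-1:a+2]))
E
```

```text
seed [ 0.55940579 -0.04489298  0.055     ]
[ 0.5616 -0.0417 -0.3638]
[-0.3  0.5 -0.  -0.5  0.1 -0.3  0.3  0.8 -0.5  0.3  0.7  0.1 -0.1 -0.7]
[ 0.5642 -0.0431 -0.3795]
[ 0.3 -0.1 -0.1 -0.  -0.  -0.2  0.1 -0.3  0.4  0.2 -0.6 -0.1 -0.4  0.4]
[ 0.5626 -0.0424 -0.37  ]
[ 0.1 -0.3  0.2 -1.1  0.3 -0.7  0.3  0.7 -0.4 -0.3  0.9  0.1  0.3 -1.1
  1.2 -0.7  0.6 -0.4  0.4 -0.5  0.  -0.4  0.9 -0.2 -0.4  0.   0.4  0.2]
[[265.0, 154.0], [416.0, 204.0], [387.0, 290.0], [236.0, 237.0]] {'red': [269.9, 219.6], 'yellow': [303.0, 232.2], 'green': [336.4, 243.7]}
[[191.0, 169.0], [254.0, 154.0], [331.0, 223.0], [261.0, 250.0]] {'red': [296.1, 214.0], 'yellow': [278.3, 196.5], 'green': [261.7, 180.9]}
0.07 0.05 0.0029933018544642254
0.06 -0.1 0.0011811335578959525
0 0.1 7.405614086641865e-05
-0.005 -0.07 0.00018462729218737817
```

The fit is consistent to about 2 mm in both views. I'll shut the gripper, hover square over the yellow rocker, and check with the wrist camera.

```bash
cat >> box.py <<'E'
from scipy.spatial.transform import Rotation
def tool(p):
    "orientation square to panel, tool x down the slope, tool y to box left; and panel normal"
    Rz=Rotation.from_euler("z",p[2]).as_matrix()
    n=Rz@[-np.sin(A),0,np.cos(A)]; u=Rz@[np.cos(A),0,np.sin(A)]
    M=np.column_stack([-u,n.__class__(n.shape) if 0 else np.cross(n,u),-n])
    return Rotation.from_matrix(M).as_euler("xyz"),n
def tcp(p,u,v,h,nose): # TCP for the fingertips at panel point (u,v,h)
    return world(p,panel(u,v,h+nose))
E
sed -i 's/n.__class__(n.shape) if 0 else //' box.py
python3 - <<'E'
from box import *; from plant import robot
p=[.5626,-.0424,-.370]; o,n=tool(p); print(o)
robot.grip(0.0)
robot.goto(tcp(p,-.052,.035,.10,robot.nose_length),o)
s=robot.sense();print(s['t'],s['tcp_pos'],s['tcp_rot'],s['opening'],s['wrist_force'])
f=robot.grab_frame("wrist");np.savez("w0.npz",**f);im=f["image"][:,:,::-1].copy()
for v in(.105,.035,-.035,-.105):
    for q in((-.035,v,.005),(-.035+(.0153 if v>.1 else -.0153),v,.0127)):
        a=proj(f,world(p,panel(*q)));cv2.drawMarker(im,tuple(int(i) for i in a),(255,0,255),0,10,1)
cv2.imwrite("pics/w0.png",im)
E
```

```text
[3.14159265 0.13962634 2.77159265]
3.3333 [0.51318183 0.01545346 0.15726721] [3.14121133 0.13985906 2.77325597] -0.0010895102752526392 [-0.26558672 -0.22982848 -0.05101516]
```

View pics/w0.png

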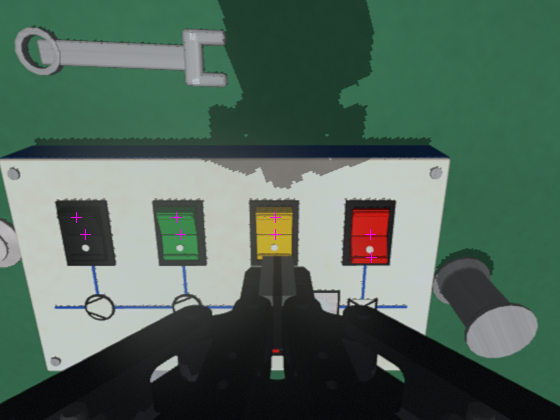

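The wrist view shows the predicted hinge and ridge marks sitting on the real ones: yellow ridge near (276,217), hinge near (276,235). They agree within about 1–2 mm, so I'll press the yellow rocker slowly with a light contact limit.

```bash
cat > press.py <<'E'
from box import *; from plant import robot
p=[.5626,-.0424,-.370]; o,n=tool(p); N=robot.nose_length
def height(): # tip height above panel
    x=np.array(robot.sense()["tcp_pos"])-world(p,panel(0,0,0)); return x@n-N
def press(u,v,lim=5.,low=.005):
    robot.move_straight(tcp(p,u,v,.022,N),vel=.1,attitude=o); robot.sleep(.2)
    f0=np.array(robot.sense()["wrist_force"])
    hit=robot.move_straight(tcp(p,u,v,low,N),vel=.012,contact_N=lim)
    s=robot.sense(); print("hit",hit,"h",round(height()*1e3,2),"F",((np.array(s["wrist_force"])-f0)@n).round(2))
    robot.move_straight(tcp(p,u,v,.05,N),vel=.08); print("t",robot.sense()["t"])
E
python3 - <<'E'
from press import *
press(-.052,.035)
robot.move_straight(tcp(p,-.052,0.,.10,N),vel=.1)
f=robot.grab_frame("wrist");cv2.imwrite("pics/w1.png",f["image"][:,:,::-1])
E
```

```text
hit True h 7.06 F 6.48
t 6.3417
```

View pics/w1.png

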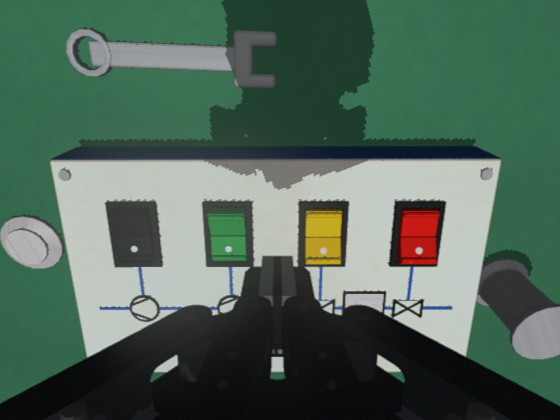

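The yellow rocker stopped at 7.06 mm, against a nominal stop of 7, so it is fully over. The image shows its far half with the dot at (323,250) now raised, and the box hasn't moved. Green is next, then red.

```bash
python3 - <<'E'
from press import *
robot.move_straight(tcp(p,-.052,-.035,.05,N),vel=.1)
press(-.052,-.035)
robot.move_straight(tcp(p,-.018,.105,.05,N),vel=.12)
press(-.018,.105)
robot.move_straight(tcp(p,-.09,.03,.12,N),vel=.12)
f=robot.grab_frame("wrist");cv2.imwrite("pics/w2.png",f["image"][:,:,::-1])
T=robot.grab_frame("top");S=robot.grab_frame("scene")
cv2.imwrite("pics/s2.png",cv2.resize(S["image"][140:270,180:340,::-1],None,fx=4,fy=4))
print(robot.sense()["t"])
E
```

```text
hit True h 6.95 F 5.21
t 10.375
hit True h 7.1 F 6.01
t 14.2083
15.55
```

View pics/w2.png

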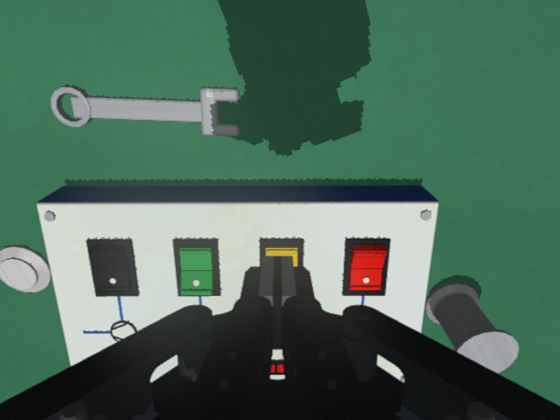

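View pics/s2.png

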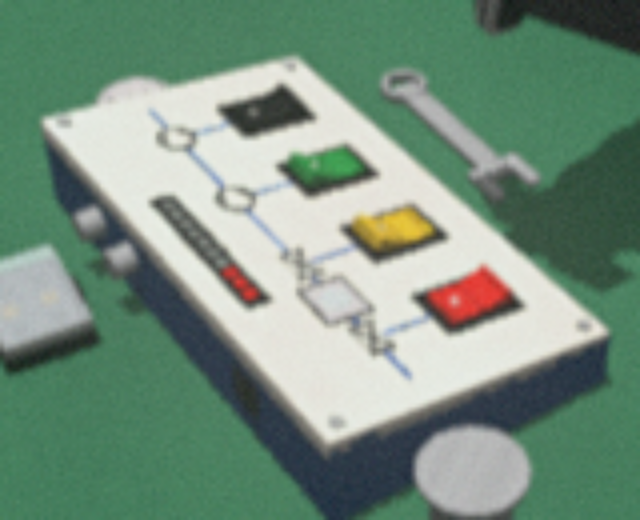

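The scene crop shows the yellow (395,230) and green (325,167) rockers with their far, dotted halves raised. Red (468,297) has its near half raised and black (265,108) is unchanged. All three presses reached the stop at about 7 mm, the box and parts haven't moved, and the arm is clear.

```bash
python3 -c "
from plant import robot
print(robot.close_job())"
```

```text
the job is handed in; nothing more can be done
None
```

I tapped yellow, green and red to their stops in that order, pressing with about 5 to 6.5 N; black was left on, nothing visibly shifted, and I handed the job in at about 16 s.

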